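Brace the primer jar and twist its cap off

ROBOT

A 6-joint arm with a two-finger parallel gripper is mounted at the origin on the work surface. World frame = base frame: x ahead of the robot, y to its left, z up, the work surface at z = 0. Lengths are in m, angles in rad, forces in N, time in s.
With the tool pointing down it reaches from about 0.35 to 0.975 m from the base axis. Payload 4.9 kg.
Tool frame: the origin (TCP) lies on the centre line of the jaws, within the pads' length; the fingertips stand 14 mm ahead of it and the grasp point (between the pads) lies 5 mm behind it; y points along the fingers, z is the direction in which the jaws open and shut, and the axes are right-handed (so a half turn about y gives the same grasp; the last joint's range is limited). The gripper opens to 85 mm and grips with 20 to 120 N. Pads are 22 mm wide; open, the fingers measure 114 mm over their backs; the gripper's body (76 mm by 85 mm) begins 54 mm behind the grasp point. The pads swing forward as they close: fully open they stand 13 mm farther back than shut.
Start: joints at [-0.119, 0.053, 1.613, -0, 1.476, -0.119], TCP at [0.625, 0, 0.245] pointing down, gripper open.
Joint ranges: [-3.01, 3.01], [-1.01, 2.22], [0.06, 2.58], [-1.02, 4.17], [0.09, 2.62], [-3.14, 3.14]. Speed limits (rad/s): [2.57, 2.57, 3.14, 3.14, 3.14, 3.14].

INTERFACE

Orientations are given as a rotation vector (axis times angle).
In Python, from station import ctrl gives the robot as it stands.
- The arm moves only by the tool servo_tool, never from a script. Its arguments are lists of equal length, an entry for each row: "delta_pos": the shift along the tool's x, y, z in m, a list of three; "dr": the turn, a rotation vector about the tool's x, y, z in degrees, a list of three; "grip": the opening, from 0 (shut) to 1 (fully open). In form: {"delta_pos": [[x, y, z], ...], "dr": [[rx, ry, rz], ...], "grip": [grip, ...]}. A call has 1 to 5 rows; each row shifts and turns the pose as measured when the row begins, along the tool's axes as they then stand; what a row does not reach is not made up. A row lasts 1/8 s, in which the tool goes at most 62.5 mm and 10.7 degrees, less where a joint would pass 70% of its speed; a pose out of reach is approached as far as the arm can. A call is refused whole if a number of a shift passes 0.0625 or a number of a turn 10.7, either way. A call with a gripper value outside its range is refused whole. The fingers move at their own pace and stop on an object; "grip_force" is the grip in N (left out, the last holds). Time passes only in rows, so rows that do not move let the fingers close. It gives the time, the measured TCP pose, the force and the opening at its end, in the units of the state.
- ctrl.get_obs(): the state, without advancing time (a new reading comes with each control period).
- ctrl.get_image(name): name is "scene" or "side" or "wrist"; returns the picture (384x512x3 uint8, red, green, blue); there is no depth.
- ctrl.camera_params(name): a dict with "fovy" (degrees; the focal length in pixels is half the picture's height over the tangent of half this angle, whatever the lens; pixels are square), "cx", "cy" (the principal point, pixels), "eye" and "rotation" of the camera in the world. Camera axes: x right, y down, z forward; pixel columns grow to the right and rows downward; lengths in m; the calibration is good to about 2 mm. The wrist camera is an equidistant fisheye: a pixel r from the principal point sees the ray r / f radians off the axis. A picture is of the moment at which its call begins: read the wrist's pose just before it. camera_params takes no time and is no camera call; for the wrist camera it gives the pose at the moment of the call.
- ctrl.finish_job(): hands the job in, once; it reports no verdict.
Trained networks look in the newest picture that a camera, given by its name, has taken for a name from the list of things; names that differ only in an ending like _2 or _b are one class to them, and where a whole thing is asked for, a point or a joint stands for the part that bears it (a point fixed in the world has none). Each returns a list of dicts, best first, with "score" (0 to 1); they miss things now and then, are a little off and sometimes report something else, mostly with a low value. They report only what shows in the picture. A call takes as long as a camera call.
- ctrl.masks_of(camera, label): "pixels" (384x512 bool, what is visible of it) and "extent" ([left, top, right, bottom] in pixels, round what is visible of it).
The state is a dict: "t": time; "q": joint angles; "dq": joint speeds; "effort": joint torques, N m; "tool_pos": TCP position; "tool_rot": TCP orientation; "contact_force": force on the tool from outside, world axes, zero at the start; "wrist_torque": the same for the moment, N m; "opening": finger opening in m.
Only numpy, scipy, OpenCV 4.12 (cv2) and the standard library are available. Lean on these libraries where they do the work, as an engineer would, in place of code of your own. Each camera call takes 0.05 s, during which the arm holds its last target.

TASK

Set the closed square jar fully down into the square recess of the raised bracing stand, so that it cannot turn. Then unscrew its tight cap (anticlockwise seen from above), turning it only until it comes free and not spinning it on, and lift it straight up off the jar. Finish while still holding the cap level in the gripper, a finger's width or two above the jar's mouth and not touching the jar, with the jar left seated in the stand and the other things on the bench left where they are.

Things in the scene. Friction and masses are not known exactly. Their poses are not given: they have to be found in the camera images.
- jar: grey plastic jar, loose, about 0.3 kg: square foot 50 x 50 mm, 40 mm tall, with a plain paper label on its +x face; above it a round neck 36 mm across, up to 70 mm. Origin: centre of its underside; z up, x and y square to the faces of the foot. The closed jar is 76 mm high and may be lifted and carried by its cap. On the bare table it would turn along with the cap
- cap: white round ribbed screw cap, 54 mm across (56 over the ribs), 28 mm high, 0.04 kg, on the jar; origin: centre of its lower rim, z up, x along the raised black bar on its top. Closed, the rim is 48 mm above the jar's origin, 8 mm above the square foot. It is tight (roughly 0.4 N m). Free, it must rise 22 mm from closed to clear the neck, 27 mm to clear the seal disc too
- cap_mark (a point): outer end of the raised bar on the cap's top, 24 mm from the axis along cap x. Closed, it points along jar x within 8 degrees. Turned anticlockwise (from above) the cap is held until 34 degrees ahead of jar x, free to lift from 34 to 74 (middle 54), and meets a stop soon after (forced on, it may jam); clockwise it meets a stop at about -15
- jar_mouth (a point): centre of the jar's rim, 70 mm above the jar's origin; axes as the jar's. Three tabs on the neck (to 22 mm radius, 60 to 64 mm above the origin, a coarse interrupted thread) hold the cap. A springy white seal disc in the mouth pushes the cap up with about 22 N and lifts it up to 3 mm as it comes free
- stand: bracing stand fixed to the bench: steel base plate 120 x 120 x 8 mm, round column, on it an aluminium block 80 x 80 mm, top 60 mm above the bench, with a square recess 55 x 55 mm, 18 mm deep, mouth chamfered 4 mm. Origin: centre of its underside, z up, x and y along the sides of the recess. The jar fits in any quarter turn, 2.5 mm of room each side
- stand_seat (a point): centre of the floor of the recess, 42 mm above the bench, where the centre of the jar's underside belongs; axes as the stand's
- tape: bystander: roll of brown tape lying flat, 96 mm across, 24 mm high; origin centre of its underside
- brush: bystander: small hand brush lying flat beyond the jar and the stand; origin on its underside
- insole: bystander: flat white insole, about 250 by 74 by 6 mm; origin on its underside
- last: bystander: green plastic shoe last, about 250 mm long, 98 mm high; origin on its underside
- round_bottle: bystander: round white bottle, 60 mm across, 150 mm high, off to the robot's left; origin centre of its underside
- tin: bystander: low round steel tin, 84 mm across, 50 mm high; origin centre of its underside
- pot: bystander: open white ceramic pot, 76 mm across, 90 mm high; origin centre of its underside

How it is judged:
By the outcome, as a careful person would: the job done as asked, in the order asked, and still so for the second after the job is handed in, while the arm keeps its last pose, push and grip.
It also fails if it takes over 51 s, if anything falls off the work surface, if the arm or the gripper's body presses on something with over 40 N, if the wrist force passes 120 N, or if a joint passes its speed limit or range.

## Working session

There is one attempt and no reset: what is moved stays moved. The work goes in short steps, Python scripts to look and compute and a tool call to move; the robot and the scene stay as the last step left them, time stands still between calls to the robot, and variables do not carry over. Pictures are saved under pics/ and viewed, and the job is handed in when it is done.

Besides the shell and the picture viewer there is one more tool, called after "Request:" in YAML: its name, and indented under it one key for each argument. servo_tool: Moves the arm, as the interface text tells. Its arguments: {"type":"object","properties":{"delta_pos":{"type":"array","items":{"type":"array","items":{"type":"number"}}},"dr":{"type":"array","items":{"type":"array","items":{"type":"number"}}},"grip":{"type":"array","items":{"type":"number"}},"grip_force":{"type":"number"}},"required":["delta_pos","dr","grip"]}

```bash
mkdir -p pics; ls; python3 - <<'E'
from station import ctrl
import cv2
o=ctrl.get_obs()
print(o)
for n in ["scene","side","wrist"]:
    im=ctrl.get_image(n); cv2.imwrite(f"pics/{n}0.png",im[:,:,::-1])
    print(n,ctrl.camera_params(n))
E
```

```text
pics
{'t': 0.0, 'q': array([-1.19015481e-01,  5.33366113e-02,  1.61429051e+00,  2.26374334e-06,
        1.47601000e+00, -1.18994170e-01]), 'dq': array([-1.36677700e-04, -8.94185393e-04, -1.42747488e-03,  4.44909730e-04,
        5.46843815e-05,  5.76696164e-04]), 'effort': array([ 2.70554956e-04, -3.93670499e+01, -3.70175600e+01, -1.62778279e-04,
        6.93513779e-03, -6.06393527e-06]), 'tool_pos': array([6.24404330e-01, 6.25737305e-05, 2.44077635e-01]), 'tool_rot': array([-1.21050348,  1.21082578, -1.20807467]), 'contact_force': array([0.12413575, 0.76467615, 0.1795792 ]), 'wrist_torque': array([-0.03106929,  0.01136785,  0.04203076]), 'opening': 0.08550682133839016}
scene {'fovy': 46.316096155630774, 'cx': 252.67042691191716, 'cy': 191.22966592382605, 'eye': array([1.60656177, 0.05936753, 1.1482893 ]), 'rotation': array([-1.75116892, -1.79123367,  0.74431237])}
side {'fovy': 43.83656292281378, 'cx': 254.54077555695667, 'cy': 194.63839914742348, 'eye': array([-0.10592874, -0.65025737,  1.02041159]), 'rotation': array([-2.23850423,  0.89853862, -0.38118029])}
wrist {'fovy': 65.70646984690485, 'cx': 258.3149891567454, 'cy': 193.7636534695273, 'eye': array([0.62450098, 0.07623795, 0.37374292]), 'rotation': array([ 2.83926547e+00,  6.25691950e-04, -2.15274873e-03])}
```

View pics/scene0.png

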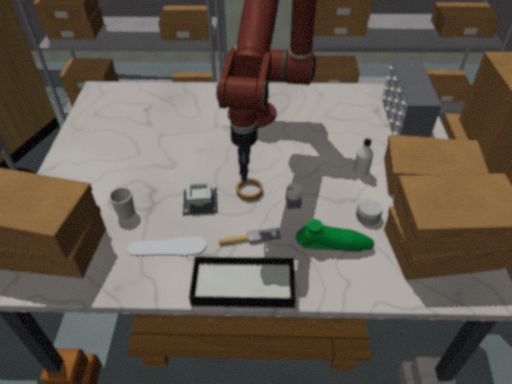

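View pics/side0.png

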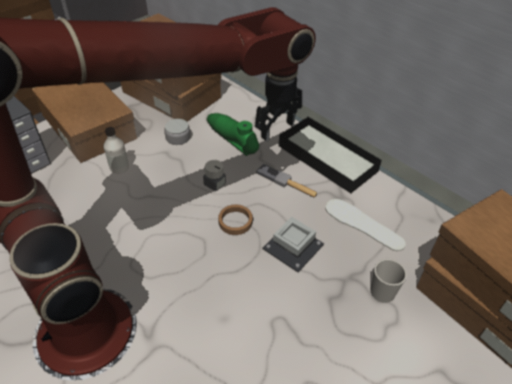

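View pics/wrist0.png

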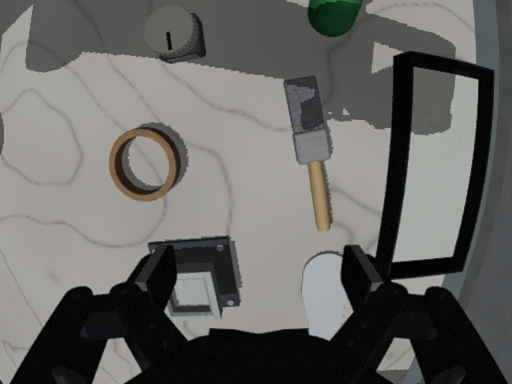

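```bash
cat > h.py <<'E'
import numpy as np, cv2
from scipy.spatial.transform import Rotation as R
from station import ctrl
def cam(n):
    p=ctrl.camera_params(n); f=192/np.tan(np.radians(p['fovy'])/2); return p,f
def ray(n,uv,pf=None):
    p,f=pf or cam(n); uv=np.atleast_2d(np.asarray(uv,float))
    d=(uv-[p['cx'],p['cy']])/f
    if n=='wrist':
        r=np.linalg.norm(d,axis=1)[:,None]; r=np.maximum(r,1e-9)
        v=np.hstack([d/r*np.sin(r),np.cos(r)])
    else: v=np.hstack([d,np.ones((len(d),1))])
    v=R.from_rotvec(p['rotation']).apply(v)
    return p['eye'],v
def onplane(n,uv,z,pf=None):
    e,v=ray(n,uv,pf); return e+v*((z-e[2])/v[:,2])[:,None]
def proj(n,X,pf=None):
    p,f=pf or cam(n); X=np.atleast_2d(X)
    c=R.from_rotvec(p['rotation']).inv().apply(X-p['eye'])
    if n=='wrist':
        rr=np.linalg.norm(c[:,:2],axis=1)[:,None]; th=np.arctan2(rr,c[:,2:]); d=c[:,:2]/np.maximum(rr,1e-9)*th
    else: d=c[:,:2]/c[:,2:]
    return d*f+[p['cx'],p['cy']]
def T():
    o=ctrl.get_obs(); return np.array(o['tool_pos']),R.from_rotvec(o['tool_rot']),o
def goto(pos,zdir=None):
    """print tool-frame delta to world pos"""
    p,r,o=T(); print('delta tool',np.round(r.inv().apply(np.array(pos)-p)*1000,1),'mm')
def st():
    p,r,o=T(); print('t',o['t'],'p',p.round(4),'F',np.round(o['contact_force'],1),'M',np.round(o['wrist_torque'],2),'op',round(o['opening'],4)); print(r.as_matrix().round(3)); return p,r,o
E
python3 - <<'E'
from h import *
st()
for l in ["cap","jar","stand"]:
    for n in (["wrist"]):
        for m in ctrl.masks_of(n,l)[:2]:
            ys,xs=np.nonzero(m['pixels']); c=(xs.mean(),ys.mean())
            print(l,n,round(m['score'],2),m['extent'],np.round(c,1),len(xs),onplane(n,[c],0.076 if l=='cap' else 0.06).round(4))
E
```

```text
t 0.15 p [6.245e-01 1.000e-04 2.443e-01] F [-0.  -0.7 -0.9] M [0.01 0.03 0.03] op 0.0853
[[ 0.    -0.002  1.   ]
 [-1.     0.     0.   ]
 [-0.    -1.    -0.002]]
cap wrist 0.64 [143.1, 4.2, 197.8, 59.4] [170.7  30.9] 2202 [[0.5355 0.1558 0.076 ]]
jar wrist 0.81 [158.2, 16.3, 204.9, 63.1] [191.4  46.1] 581 [[0.554  0.1407 0.06  ]]
stand wrist 0.86 [147.4, 237.4, 239.3, 320.4] [201.1 278.9] 5034 [[ 0.5517 -0.1352  0.06  ]]
```

Request:
servo_tool:
  delta_pos:
    - [0.05, 0, -0.022]
    - [0.05, 0, -0.022]
    - [0.05, 0, -0.022]
    - [0.04, 0, -0.02]
    - [0, 0, 0]
  dr:
    - [0, 0, 0]
    - [0, 0, 0]
    - [0, 0, 0]
    - [0, 0, 0]
    - [0, 0, 0]
  grip: [1, 1, 1, 1, 1]

```text
t: 0.92
tool_pos: [0.5368, -0.1946, 0.2446]
tool_rot: [-1.211, 1.207, -1.207]
contact_force: [-0.3, 0.3, 0.2]
opening: 0.0853
```

```bash
python3 - <<'E'
from h import *
st()
pf=cam('wrist')
im=ctrl.get_image('wrist'); cv2.imwrite('pics/w1.png',im[:,:,::-1])
m=ctrl.masks_of('wrist','stand')[0]; print(m['score'],m['extent'])
x0,y0,x1,y1=[int(v) for v in m['extent']]
x0=max(0,x0-10);y0=max(0,y0-10);x1+=10;y1+=10
c=im[y0:y1,x0:x1,::-1]; s=4 if (x1-x0)<200 else 3
print(x0,y0,s); cv2.imwrite('pics/w1c.png',cv2.resize(c,None,fx=s,fy=s,interpolation=cv2.INTER_CUBIC)[:600,:800])
np.save('pf1.npy',np.array([pf],dtype=object),allow_pickle=True); print(pf)
E
```

```text
t 0.925 p [ 0.5368 -0.1946  0.2446] F [-0.3  0.3  0.2] M [ 0.04 -0.03 -0.  ] op 0.0853
[[ 0.003 -0.     1.   ]
 [-1.    -0.     0.003]
 [ 0.    -1.    -0.   ]]
0.84 [197.3, 90.2, 301.4, 191.9]
187 80 4
({'fovy': 65.70646984690485, 'cx': 258.3149891567454, 'cy': 193.7636534695273, 'eye': array([ 0.53635925, -0.11835654,  0.37400865]), 'rotation': array([2.83864967e+00, 4.12640273e-03, 5.73034901e-04])}, np.float64(297.3186396354542))
```

View pics/w1c.png

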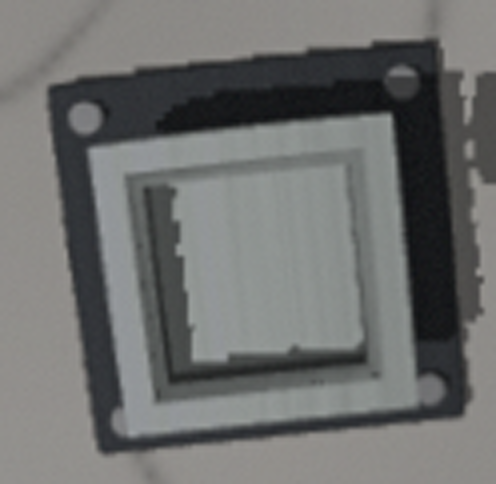

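```bash
python3 - <<'E'
from h import *
from scipy.optimize import least_squares
pf=np.load('pf1.npy',allow_pickle=True)[0]; pf=(pf[0],pf[1])
def px(a): return (np.array(a,float)+.5)/4-.5+[187,80]
sq=np.array([[-1,1],[1,1],[1,-1],[-1,-1]])/2
sets=[("block",[(88,147),(393,113),(420,408),(127,437)],.08,.06),("base",[(48,86),(440,40),(464,412),(103,453)],.12,.008),("mouth",[(125,176),(363,149),(382,377),(158,402)],.063,.06)]
def mod(p,s,z):
    a=p[2];M=np.array([[np.cos(a),-np.sin(a)],[np.sin(a),np.cos(a)]])
    return np.c_[sq*s@M.T+p[:2],np.full(4,z)]
for sel in ([0],[1],[2],[0,1,2]):
    f=lambda p: np.concatenate([(proj('wrist',mod(p,sets[i][2],sets[i][3]),pf)-px(sets[i][1])).ravel() for i in sel])
    r=least_squares(f,[.54,-.135,0.1]); print(sel,r.x.round(4),np.degrees(r.x[2]).round(2),'res',np.abs(r.fun).max().round(2))
E
```

```text
[0] [ 0.5284 -0.1667  0.1078] 6.18 res 0.61
[1] [ 0.5291 -0.1659  0.1106] 6.34 res 1.35
[2] [ 0.5285 -0.1665  0.1121] 6.42 res 0.74
[0, 1, 2] [ 0.5286 -0.1664  0.1099] 6.3 res 1.43
```

Request:
servo_tool:
  delta_pos:
    - [-0.06, 0, 0]
    - [-0.06, 0, 0]
    - [-0.06, 0, 0]
    - [-0.06, 0, 0]
    - [-0.05, 0, 0]
  dr:
    - [0, 0, 0]
    - [0, 0, 0]
    - [0, 0, 0]
    - [0, 0, 0]
    - [0, 0, 0]
  grip: [1, 1, 1, 1, 1]

```text
t: 1.65
tool_pos: [0.537, 0.1086, 0.2454]
tool_rot: [-1.209, 1.203, -1.204]
contact_force: [1.6, -0.1, 1.1]
opening: 0.0857
```

Request:
servo_tool:
  delta_pos:
    - [0, 0, 0]
  dr:
    - [0, 0, 0]
  grip: [1]

```text
t: 1.78
tool_pos: [0.5364, 0.113, 0.2454]
tool_rot: [-1.212, 1.198, -1.198]
contact_force: [0.8, -0.5, 0.3]
opening: 0.0856
```

```bash
python3 - <<'E'
from h import *
st()
pf=cam('wrist')
im=ctrl.get_image('wrist'); cv2.imwrite('pics/w2.png',im[:,:,::-1])
for l in ['cap','jar']:
  m=ctrl.masks_of('wrist',l)[0]; print(l,m['score'],m['extent'])
  if l=='cap': e=m['extent']
x0,y0,x1,y1=[int(v) for v in e]
x0=max(0,x0-30);y0=max(0,y0-30);x1+=30;y1+=30
c=im[y0:y1,x0:x1,::-1]; s=4
print(x0,y0,s); cv2.imwrite('pics/w2c.png',cv2.resize(c,None,fx=s,fy=s,interpolation=cv2.INTER_CUBIC)[:600,:800])
np.save('pf2.npy',np.array([pf],dtype=object),allow_pickle=True)
E
```

```text
t 1.775 p [0.5364 0.113  0.2454] F [ 0.8 -0.5  0.3] M [ 0.02 -0.03  0.03] op 0.0856
[[ 0.014  0.003  1.   ]
 [-1.     0.003  0.014]
 [-0.003 -1.     0.003]]
cap 0.69 [228.2, 105.5, 283.4, 162.5]
jar 0.56 [177.8, 207.7, 246.4, 275.1]
198 75 4
```

View pics/w2c.png

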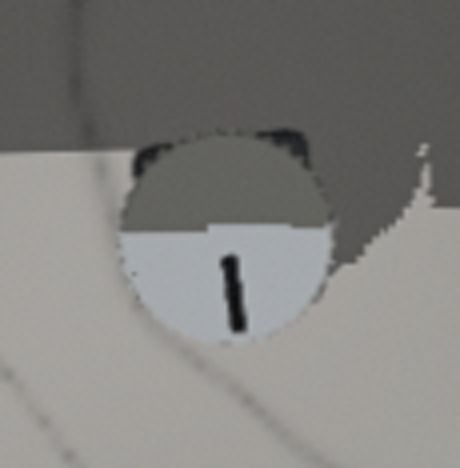

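View pics/w2.png

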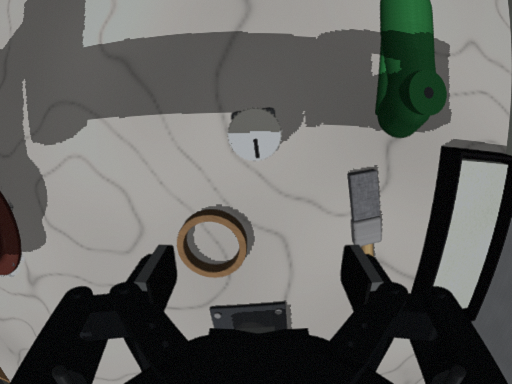

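```bash
python3 - <<'E'
from h import *
pf=tuple(np.load('pf2.npy',allow_pickle=True)[0])
def px(a): return (np.array(a,float)+.5)/4-.5+[198,75]
a=onplane('wrist',px([(135,152),(303,131)]),.04,pf); print(a, np.linalg.norm(a[1]-a[0]),np.degrees(np.arctan2(*(a[1]-a[0])[[1,0]])))
b=onplane('wrist',px([(229,260),(239,328)]),.077,pf); d=b[1]-b[0]; print(b,np.linalg.norm(d),np.degrees(np.arctan2(d[1],d[0])))
print('tip->centre',b[1]-d/np.linalg.norm(d)*.024)
c=onplane('wrist',px([(119,240),(331,240),(225,133),(225,343)]),.076,pf); print(c,c[1,0]-c[0,0],c[2,1]-c[3,1],(c[0,0]+c[1,0])/2,(c[2,1]+c[3,1])/2)
# first picture
im=cv2.imread('pics/wrist0.png'); cv2.imwrite('pics/w0c.png',cv2.resize(im[0:80,120:230],None,fx=6,fy=6,interpolation=cv2.INTER_CUBIC))
E
```

```text
[[0.50568191 0.17974    0.04      ]
 [0.55240246 0.18617447 0.04      ]] 0.047161548446486394 7.841582322761242
[[0.53257056 0.15365024 0.077     ]
 [0.53532398 0.13627211 0.077     ]] 0.01759490663312498 -80.99679623639273
tip->centre [0.53156823 0.15997642 0.077     ]
[[0.50478556 0.158436   0.076     ]
 [0.55814482 0.15909595 0.076     ]
 [0.53115414 0.18561094 0.076     ]
 [0.53180571 0.13215035 0.076     ]] 0.053359262150864506 0.05346058465202805 0.5314651908470898 0.15888064505654198
```

View pics/w0c.png

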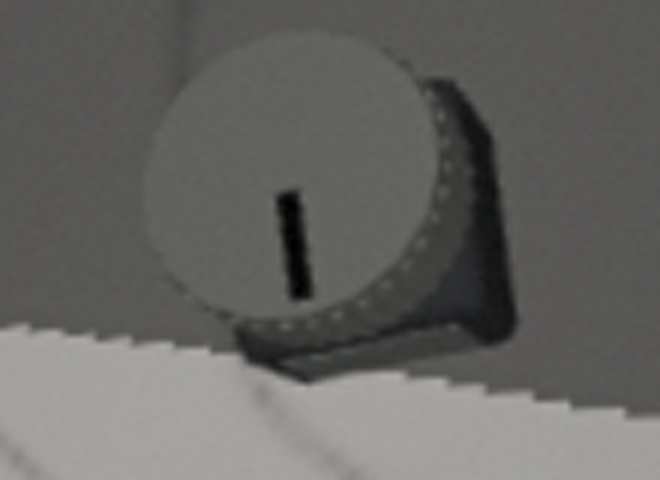

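Request:
servo_tool:
  delta_pos:
    - [-0.024, 0.02, -0.003]
    - [-0.022, 0.04, -0.002]
    - [0, 0.04, 0]
    - [0, 0.03, 0]
    - [0, 0, 0]
  dr:
    - [0, 0, 0]
    - [0, 0, 0]
    - [0, 0, 0]
    - [0, 0, 0]
    - [0, 0, 0]
  grip: [1, 1, 1, 1, 1]

```text
t: 2.55
tool_pos: [0.5346, 0.1502, 0.1135]
tool_rot: [-1.203, 1.206, -1.213]
contact_force: [0.1, 0.8, -0.5]
opening: 0.0853
```

```bash
python3 - <<'E'
from h import *
st(); goto([.5315,.159,.0605])
im=ctrl.get_image('wrist'); cv2.imwrite('pics/w3.png',im[:,:,::-1])
E
```

```text
t 2.55 p [0.5346 0.1502 0.1135] F [ 0.1  0.8 -0.5] M [-0.03 -0.02 -0.06] op 0.0853
[[-0.001  0.006  1.   ]
 [-1.     0.001 -0.001]
 [-0.001 -1.     0.006]]
delta tool [-8.8 53.  -3.4] mm
```

View pics/w3.png

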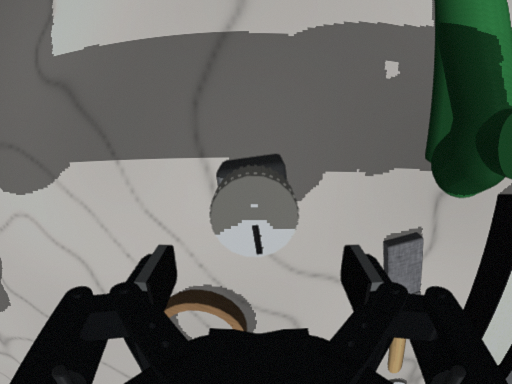

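```bash
python3 - <<'E'
from h import *
pf=cam('wrist')
a=onplane('wrist',[(218,166),(282,156)],.04,pf); d=a[1]-a[0];print(a,np.linalg.norm(d),np.degrees(np.arctan2(d[1],d[0])))
c=onplane('wrist',[(210,214),(299,214),(254,174),(254,257)],.076,pf); print(c,c[1,0]-c[0,0],c[2,1]-c[3,1],(c[0,0]+c[1,0])/2,(c[2,1]+c[3,1])/2)
im=cv2.imread('pics/w3.png'); cv2.imwrite('pics/w3c.png',cv2.resize(im[140:270,190:320],None,fx=4,fy=4,interpolation=cv2.INTER_CUBIC))
E
```

```text
[[0.50797372 0.18338425 0.04      ]
 [0.5530459  0.19032312 0.04      ]] 0.04560317642943336 8.75198161112247
[[0.50645384 0.16104471 0.076     ]
 [0.56104077 0.16080245 0.076     ]
 [0.53359432 0.18600046 0.076     ]
 [0.53324824 0.13105088 0.076     ]] 0.05458692190311998 0.054949576622276286 0.5337473045844543 0.1585256712237561
```

View pics/w3c.png

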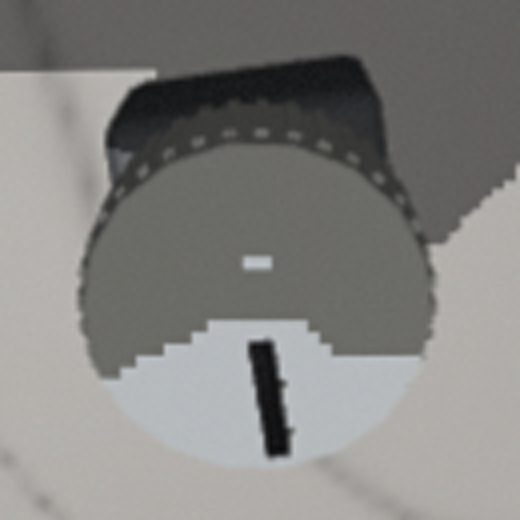

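Request:
servo_tool:
  delta_pos:
    - [-0.009, 0.012, -0.002]
    - [0, 0.016, 0]
    - [0, 0.016, 0]
    - [0, 0.009, 0]
    - [0, 0, 0]
  dr:
    - [-0.3, 0, 0]
    - [0, 0, 0]
    - [0, 0, 0]
    - [0, 0, 0]
    - [0, 0, 0]
  grip: [1, 1, 1, 1, 1]
  grip_force: 80

```text
t: 3.22
tool_pos: [0.5371, 0.1596, 0.0629]
tool_rot: [-1.198, 1.205, -1.215]
contact_force: [0.3, -0.3, 1.1]
opening: 0.0853
```

```bash
python3 - <<'E'
from h import *
st(); goto([.5325,.159,.0605])
im=ctrl.get_image('wrist'); cv2.imwrite('pics/w4.png',im[:,:,::-1])
E
```

```text
t 3.225 p [0.5371 0.1596 0.0629] F [ 0.3 -0.3  1.1] M [ 0.   -0.01 -0.  ] op 0.0853
[[-0.003  0.011  1.   ]
 [-1.     0.002 -0.003]
 [-0.002 -1.     0.011]]
delta tool [ 0.6  2.4 -4.7] mm
```

View pics/w4.png

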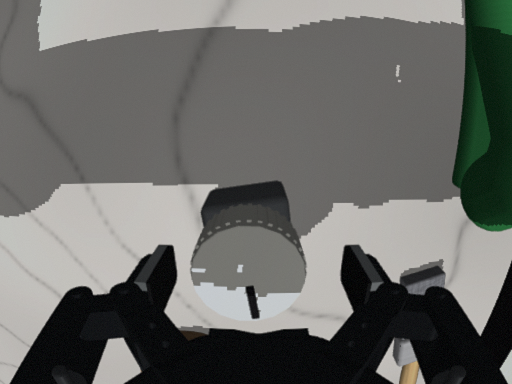

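Request:
servo_tool:
  delta_pos:
    - [0, 0.0025, -0.0045]
    - [0, 0, 0]
  dr:
    - [-0.6, 0, 0]
    - [0, 0, 0]
  grip: [1, 1]

```text
t: 3.52
tool_pos: [0.5333, 0.1597, 0.0616]
tool_rot: [-1.205, 1.211, -1.21]
contact_force: [0.2, 0.2, 0.7]
opening: 0.0857
```

```bash
python3 - <<'E'
from h import *
st(); goto([.5325,.159,.0605])
E
```

```text
t 3.525 p [0.5333 0.1597 0.0616] F [0.2 0.2 0.7] M [-0.04  0.03  0.01] op 0.0857
[[-0.003  0.002  1.   ]
 [-1.     0.002 -0.003]
 [-0.002 -1.     0.002]]
delta tool [ 0.8  1.1 -0.8] mm
```

Close on the cap.

Request:
servo_tool:
  delta_pos:
    - [0, 0, 0]
    - [0, 0, 0]
    - [0, 0, 0]
    - [0, 0, 0]
    - [0, 0, 0]
  dr:
    - [0, 0, 0]
    - [0, 0, 0]
    - [0, 0, 0]
    - [0, 0, 0]
    - [0, 0, 0]
  grip: [0, 0, 0, 0, 0]

```text
t: 4.15
tool_pos: [0.5333, 0.1599, 0.0629]
tool_rot: [-1.205, 1.211, -1.21]
contact_force: [-1.1, 0.2, 0.9]
opening: 0.0523
```

```bash
python3 - <<'E'
from h import *
st()
im=ctrl.get_image('wrist'); cv2.imwrite('pics/w5.png',im[:,:,::-1])
E
```

```text
t 4.15 p [0.5333 0.1599 0.0629] F [-1.1  0.2  0.9] M [ 0.    0.11 -0.03] op 0.0523
[[-0.003  0.002  1.   ]
 [-1.     0.003 -0.003]
 [-0.003 -1.     0.002]]
```

View pics/w5.png

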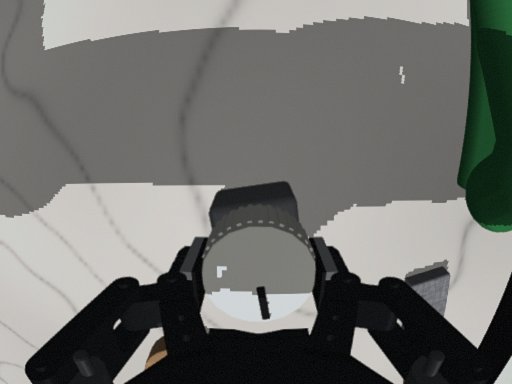

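```bash
python3 - <<'E'
from h import *
pf=cam('wrist')
im=cv2.imread('pics/w5.png'); cv2.imwrite('pics/w5c.png',cv2.resize(im[175:335,180:340],None,fx=4,fy=4,interpolation=cv2.INTER_CUBIC))
b=onplane('wrist',[(259,290),(266,318)],.077,pf);print(b)
c=onplane('wrist',[(202,270),(317,270),(259,223),(259,321)],.076,pf);print(c)
E
```

```text
[[0.53337762 0.1526595  0.077     ]
 [0.53685603 0.13486926 0.077     ]]
[[0.50705002 0.16289975 0.076     ]
 [0.5602681  0.1626553  0.076     ]
 [0.53344136 0.18672107 0.076     ]
 [0.53334894 0.13193924 0.076     ]]
```

View pics/w5c.png

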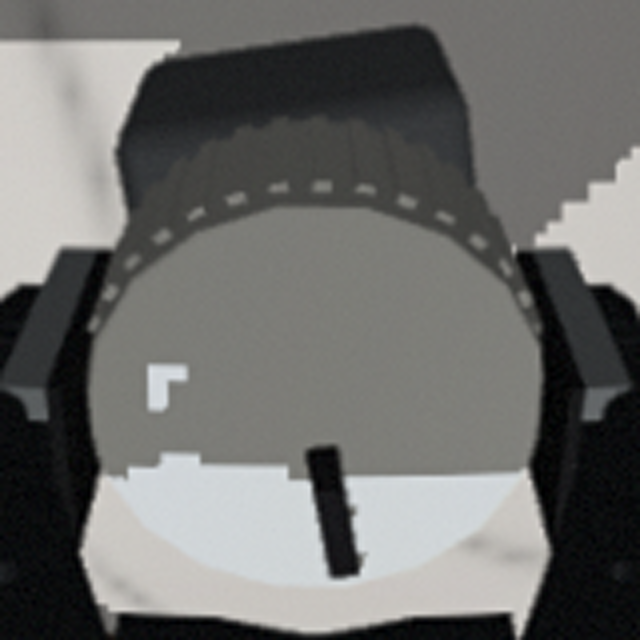

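Request:
servo_tool:
  delta_pos:
    - [0, -0.01, 0]
    - [0, -0.02, 0]
    - [0, -0.025, 0]
    - [0, -0.03, 0]
    - [0, -0.01, 0]
  dr:
    - [0, 0, 0]
    - [0, 0, 0]
    - [0, 0, 0]
    - [0, 0, 0]
    - [0, 0, 0]
  grip: [0, 0, 0, 0, 0]

```text
t: 4.82
tool_pos: [0.5317, 0.1593, 0.1612]
tool_rot: [-1.207, 1.213, -1.209]
contact_force: [0.9, -0.2, -3.4]
opening: 0.052
```

```bash
python3 - <<'E'
from h import *
st()
im=ctrl.get_image('wrist'); cv2.imwrite('pics/w6.png',im[:,:,::-1])
E
```

```text
t 4.825 p [0.5317 0.1593 0.1612] F [ 0.9 -0.2 -3.4] M [ 0.03 -0.02 -0.04] op 0.052
[[-0.003 -0.002  1.   ]
 [-1.     0.002 -0.003]
 [-0.002 -1.    -0.002]]
```

View pics/w6.png

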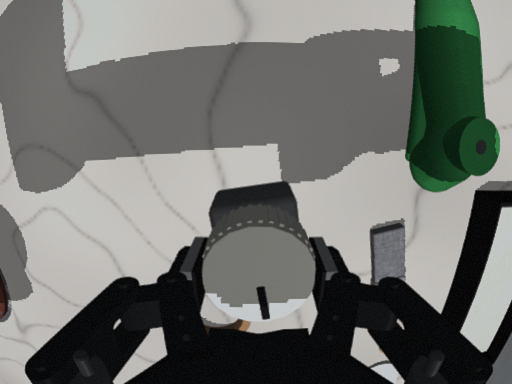

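```bash
python3 - <<'E'
from h import *
pf=cam('wrist')
im=cv2.imread('pics/w6.png'); cv2.imwrite('pics/w6c.png',cv2.resize(im[175:335,180:340],None,fx=4,fy=4,interpolation=cv2.INTER_CUBIC))
def px(a): return (np.array(a,float)+.5)/4-.5+[180,175]
z0=T()[0][2]-.0629
for a,z in (([(155,65),(425,28)],z0),([(180,60),(400,29)],z0),([(122,150),(468,104)],z0+.04)):
  b=onplane('wrist',px(a),z,pf);d=b[1]-b[0];print(b,np.linalg.norm(d),np.degrees(np.arctan2(d[1],d[0])))
E
```

```text
[[0.50441886 0.1777986  0.09875536]
 [0.55009041 0.18416544 0.09875536]] 0.04611320222605507 7.936172898844127
[[0.50873955 0.17866897 0.09875536]
 [0.54588138 0.1839924  0.09875536]] 0.03752138313400874 8.156494114082117
[[0.50496646 0.17750188 0.13875536]
 [0.55246388 0.18411385 0.13875536]] 0.04795542746047702 7.9250369141668955
```

View pics/w6c.png

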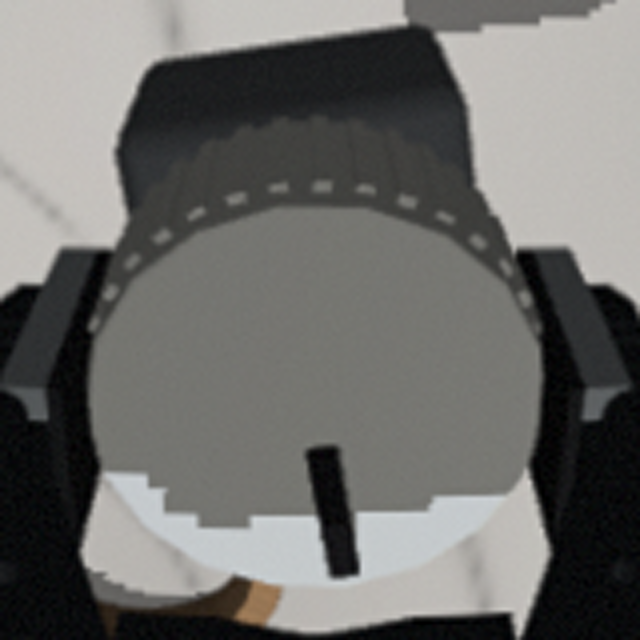

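Request:
servo_tool:
  delta_pos:
    - [0.03, 0, 0]
    - [0.05, 0, 0]
    - [0.05, 0, 0]
    - [0.05, 0, 0]
    - [0.05, 0, 0]
  dr:
    - [0, 0.5, 0]
    - [0, 0.5, 0]
    - [0, 0.5, 0]
    - [0, 0.2, 0]
    - [0, 0, 0]
  grip: [0, 0, 0, 0, 0]

```text
t: 5.5
tool_pos: [0.5248, -0.0734, 0.1574]
tool_rot: [-1.198, 1.234, -1.223]
contact_force: [-0.8, -0.7, -4.1]
opening: 0.0523
```

```bash
python3 - <<'E'
from h import *
st(); goto([.529,-.1655,.161])
E
```

```text
t 5.5 p [ 0.5248 -0.0734  0.1574] F [-0.8 -0.7 -4.1] M [-0.04 -0.03  0.05] op 0.0523
[[-0.026 -0.006  1.   ]
 [-1.     0.003 -0.026]
 [-0.003 -1.    -0.006]]
delta tool [91.9 -3.9  6.6] mm
```

Request:
servo_tool:
  delta_pos:
    - [0.04, -0.002, 0.003]
    - [0.03, -0.002, 0.002]
    - [0.015, 0, 0.001]
    - [0, 0, 0]
  dr:
    - [0.3, 0.2, 0]
    - [0, 0, 0]
    - [0, 0, 0]
    - [0, 0, 0]
  grip: [0, 0, 0, 0]

```text
t: 6.0
tool_pos: [0.5254, -0.1631, 0.157]
tool_rot: [-1.192, 1.243, -1.227]
contact_force: [0.6, 0.3, -2.9]
opening: 0.052
```

```bash
python3 - <<'E'
from h import *
st(); goto([.529,-.1655,.161])
for n in ['side','scene','wrist']:
  im=ctrl.get_image(n); cv2.imwrite(f'pics/{n}7.png',im[:,:,::-1])
  if n!='wrist':
    c=proj(n,[.529,-.1665,.08])[0].astype(int); print(n,c-45)
    cv2.imwrite(f'pics/{n}7c.png',cv2.resize(im[c[1]-45:c[1]+45,c[0]-45:c[0]+45,::-1],None,fx=6,fy=6,interpolation=cv2.INTER_CUBIC))
E
```

```text
t 6.0 p [ 0.5254 -0.1631  0.157 ] F [ 0.6  0.3 -2.9] M [ 0.   -0.03  0.03] op 0.052
[[-0.035 -0.006  0.999]
 [-0.999  0.006 -0.035]
 [-0.006 -1.    -0.006]]
delta tool [ 2.2 -4.1  3.7] mm
side [250 181]
scene [152 140]
```

View pics/side7c.png

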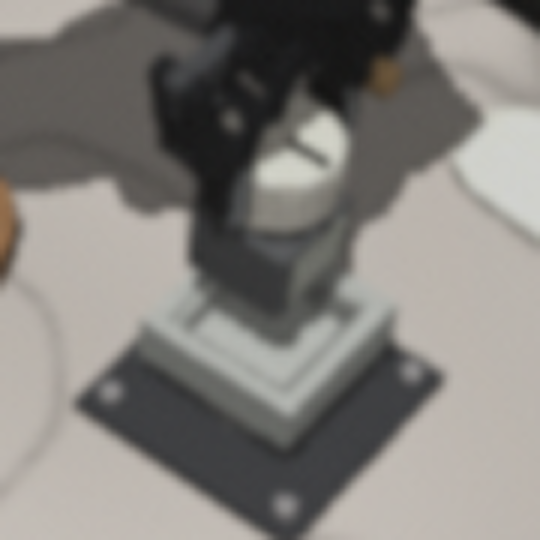

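View pics/scene7c.png

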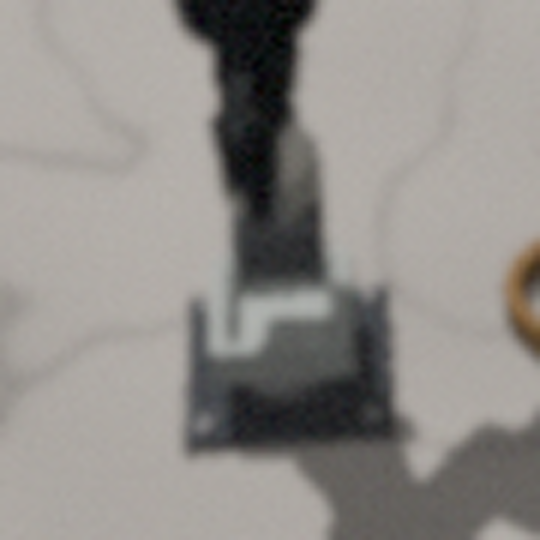

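View pics/wrist7.png

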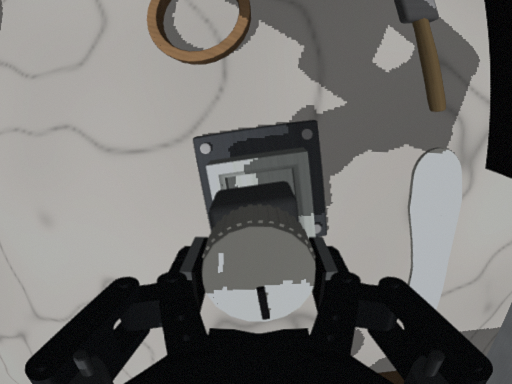

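```bash
python3 - <<'E'
from h import *
im=cv2.imread('pics/wrist7.png'); cv2.imwrite('pics/w7c.png',cv2.resize(im[110:250,180:340],None,fx=5,fy=5,interpolation=cv2.INTER_CUBIC)[:600])
E
```

```text
(no output)
```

View pics/w7c.png

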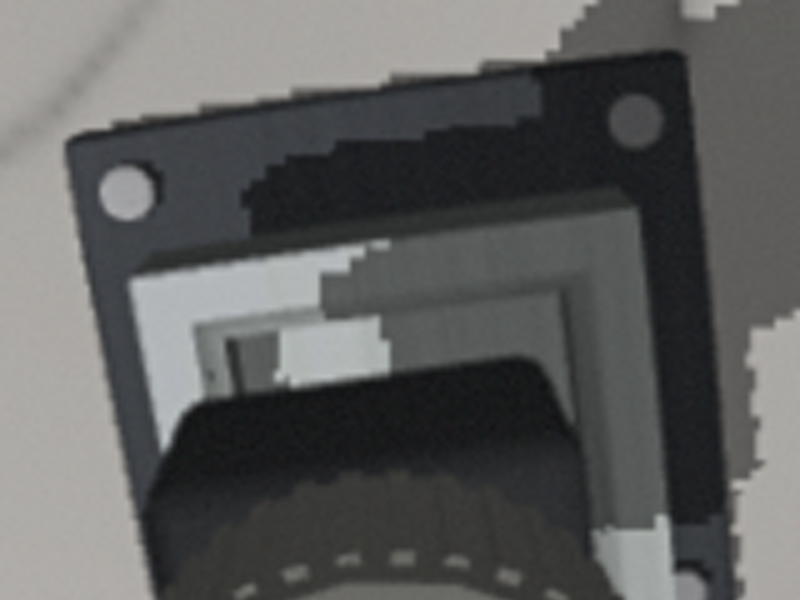

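```bash
python3 - <<'E'
from h import *
from scipy.optimize import least_squares
pf=cam('wrist'); p0=T()[0]
def px(a): return (np.array(a,float)+.5)/5-.5+[180,110]
def M(a): return np.array([[np.cos(a),-np.sin(a)],[np.sin(a),np.cos(a)]])
items=[((-40,40,60),(130,280)),((40,40,60),(637,207)),((-60,60,8),(67,147)),((60,60,8),(683,52)),((-31.5,31.5,60),(193,326)),((31.5,31.5,60),(592,272))]
def fit(items,g):
    L=np.array([i[0] for i in items])/1000; P=px([i[1] for i in items])
    f=lambda p:(proj('wrist',np.c_[L[:,:2]@M(p[2]).T+p[:2],L[:,2]],pf)-P).ravel()
    r=least_squares(f,g); print(r.x.round(4),np.degrees(r.x[2]).round(2),r.fun.round(1))
    return r.x
s=fit(items,[.529,-.166,.11]); fit(items[:2],s); fit(items[4:],s);fit(items[2:4],s)
zb=p0[2]-.0629; print('tcp',p0)
for z,a in ((zb,[(190,405),(540,357)]),(zb+.04,[(147,512),(583,445)])):
    b=onplane('wrist',px(a),z,pf); m=b.mean(0); d=b[1]-b[0]; t=np.arctan2(d[1],d[0]); print(m, m[:2]-.025*np.array([-np.sin(t),np.cos(t)]),np.degrees(t),np.linalg.norm(d))
E
```

```text
[ 0.5288 -0.1669  0.1151] 6.6 [ 0.4  0.6  0.2  0.5 -1.3 -0.7  0.7 -0.3  0.2  0.2 -0.3 -0.4]
[ 0.5286 -0.1665  0.1134] 6.5 [ 0.1 -0.  -0.1  0. ]
[ 0.5286 -0.167   0.1064] 6.1 [ 0.2 -0.  -0.2  0. ]
[ 0.5294 -0.1674  0.1207] 6.91 [-0.9  0.2  0.9 -0.1]
tcp [ 0.52554255 -0.16178119  0.15722808]
[ 0.52164699 -0.13951816  0.09432808] [ 0.52438836 -0.1643674 ] 6.295421954150593 0.04785492448610868
[ 0.52252744 -0.13958755  0.13432808] [ 0.52579604 -0.16437296] 7.512576990859424 0.048523039675046335
```

Request:
servo_tool:
  delta_pos:
    - [0.003, 0.008, 0.004]
    - [0, 0.012, 0]
    - [0, 0.006, 0]
    - [0, 0, 0]
  dr:
    - [0.3, 0, -0.3]
    - [0, 0, 0]
    - [0, 0, 0]
    - [0, 0, 0]
  grip: [0, 0, 0, 0]

```text
t: 6.65
tool_pos: [0.5294, -0.1623, 0.1283]
tool_rot: [-1.195, 1.233, -1.228]
contact_force: [-0.2, -0.7, -3.4]
opening: 0.0518
```

```bash
python3 - <<'E'
from h import *
st(); goto([.5292,-.1645,.105])
E
```

```text
t 6.65 p [ 0.5294 -0.1623  0.1283] F [-0.2 -0.7 -3.4] M [ 0.02  0.02 -0.01] op 0.0518
[[-0.029 -0.002  1.   ]
 [-1.     0.002 -0.029]
 [-0.002 -1.    -0.002]]
delta tool [ 2.3 23.3 -0.1] mm
```

Request:
servo_tool:
  delta_pos:
    - [0.0025, 0.003, 0]
    - [0, 0.004, 0]
  dr:
    - [0, 0.3, 0]
    - [0, 0, 0]
  grip: [0, 0]

```text
t: 6.9
tool_pos: [0.5297, -0.1651, 0.1216]
tool_rot: [-1.192, 1.236, -1.233]
contact_force: [-0.4, 0.3, -3.1]
opening: 0.0524
```

```bash
python3 - <<'E'
from h import *
st(); goto([.5292,-.1645,.105])
for n in ['side','wrist']:
  im=ctrl.get_image(n)
  if n!='wrist':
    c=proj(n,[.529,-.1665,.08])[0].astype(int)
    im=im[c[1]-40:c[1]+40,c[0]-45:c[0]+45]
  else: im=im[110:260,170:350]
  cv2.imwrite(f'pics/{n}8c.png',cv2.resize(im[:,:,::-1],None,fx=4,fy=4,interpolation=cv2.INTER_CUBIC))
E
```

```text
t 6.9 p [ 0.5297 -0.1651  0.1216] F [-0.4  0.3 -3.1] M [ 0.02  0.03 -0.02] op 0.0524
[[-0.035 -0.001  0.999]
 [-0.999  0.001 -0.035]
 [-0.001 -1.    -0.001]]
delta tool [-0.6 16.6 -0.5] mm
```

View pics/side8c.png

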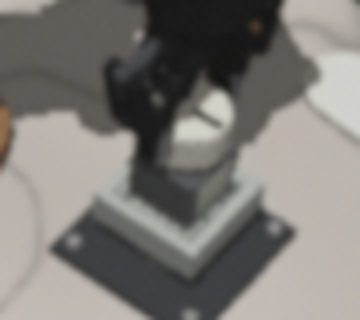

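View pics/wrist8c.png

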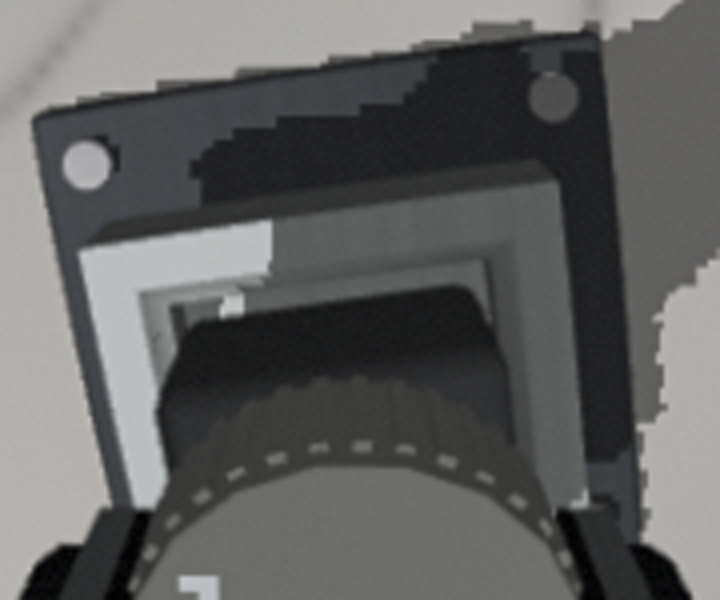

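Request:
servo_tool:
  delta_pos:
    - [0, 0.005, 0]
    - [0, 0.005, 0]
  dr:
    - [0, 0, 0]
    - [0, 0, 0]
  grip: [0, 0]

```text
t: 7.25
tool_pos: [0.5297, -0.1651, 0.1112]
tool_rot: [-1.192, 1.236, -1.234]
contact_force: [0.8, 0.2, -3.4]
opening: 0.0522
```

Request:
servo_tool:
  delta_pos:
    - [0, 0.003, 0]
    - [0, 0.003, 0]
  dr:
    - [0, 0, 0]
    - [0, 0, 0]
  grip: [0, 0]

```text
t: 7.5
tool_pos: [0.5295, -0.1651, 0.1048]
tool_rot: [-1.193, 1.236, -1.233]
contact_force: [-5.6, 0.2, 10.8]
opening: 0.0522
```

Request:
servo_tool:
  delta_pos:
    - [0, 0.001, 0]
    - [0, 0, 0]
  dr:
    - [0, 0, 0]
    - [0, 0, 0]
  grip: [0, 0]

```text
t: 7.75
tool_pos: [0.53, -0.1653, 0.1051]
tool_rot: [-1.192, 1.236, -1.234]
contact_force: [-0.1, 0.8, -3.4]
opening: 0.0524
```

```bash
python3 - <<'E'
from h import *
st()
for n in ['side','wrist']:
  im=ctrl.get_image(n)
  if n!='wrist':
    c=proj(n,[.529,-.1665,.08])[0].astype(int)
    im=im[c[1]-40:c[1]+40,c[0]-45:c[0]+45]
  else: im=im[110:335,170:350]
  cv2.imwrite(f'pics/{n}9c.png',cv2.resize(im[:,:,::-1],None,fx=(6 if n=='side' else 2.6),fy=(6 if n=='side' else 2.6),interpolation=cv2.INTER_CUBIC))
E
```

```text
t 7.75 p [ 0.53   -0.1653  0.1051] F [-0.1  0.8 -3.4] M [ 0.01 -0.02 -0.03] op 0.0524
[[-0.035 -0.001  0.999]
 [-0.999  0.001 -0.035]
 [-0.001 -1.    -0.001]]
```

View pics/side9c.png

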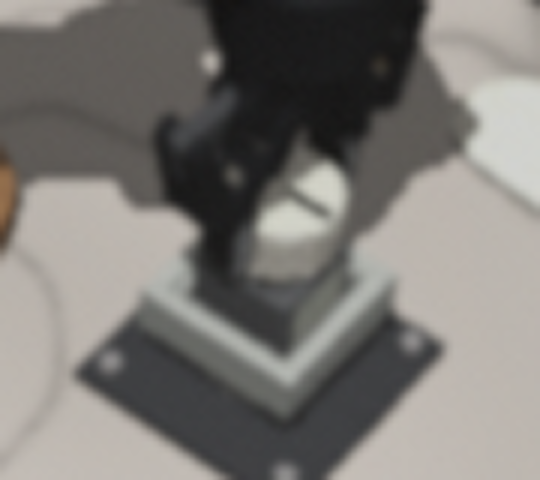

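View pics/wrist9c.png

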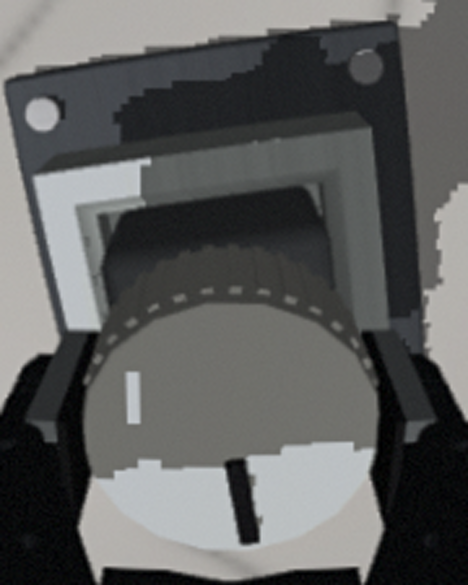

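Request:
servo_tool:
  delta_pos:
    - [0, 0.002, 0]
    - [0, 0.001, 0]
    - [0, 0.001, 0]
  dr:
    - [0, 0, 0]
    - [0, -8, 0]
    - [0, -8, 0]
  grip: [0, 0, 0]
  grip_force: 100

```text
t: 8.22
tool_pos: [0.5309, -0.1663, 0.1051]
tool_rot: [-1.318, 1.022, -1.023]
contact_force: [-3.4, 1.8, 3.9]
opening: 0.0518
```

```bash
python3 - <<'E'
from h import *
p,r,o=st(); z=r.as_matrix()[:,2]; print('yaw',np.degrees(np.arctan2(z[1],z[0])))
im=ctrl.get_image('wrist')[110:335,170:350]
cv2.imwrite(f'pics/w10c.png',cv2.resize(im[:,:,::-1],None,fx=2.6,fy=2.6,interpolation=cv2.INTER_CUBIC))
E
```

```text
t 8.225 p [ 0.5309 -0.1663  0.1051] F [-3.4  1.8  3.9] M [ 0.34  0.52 -0.32] op 0.0518
[[ 0.249 -0.     0.969]
 [-0.969 -0.001  0.249]
 [ 0.001 -1.    -0.   ]]
yaw 14.393732177869385
```

View pics/w10c.png

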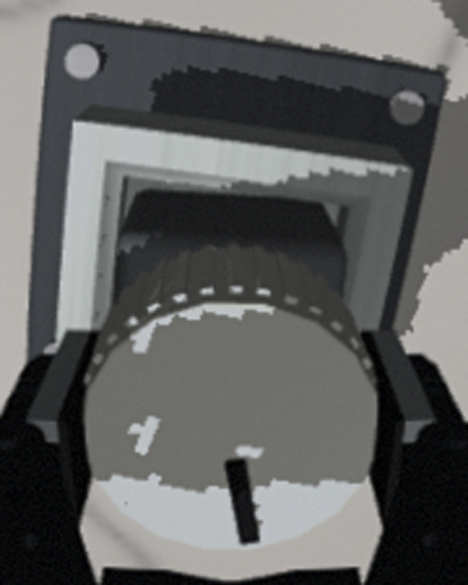

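Request:
servo_tool:
  delta_pos:
    - [0, 0.001, 0]
    - [0, 0.001, 0]
    - [0, 0.001, 0]
  dr:
    - [0, -9, 0]
    - [0, -9, 0]
    - [0, -5, 0]
  grip: [0, 0, 0]

```text
t: 8.65
tool_pos: [0.5309, -0.1659, 0.106]
tool_rot: [-1.451, 0.712, -0.708]
contact_force: [-8.7, 2.1, 12.6]
opening: 0.0515
```

```bash
cat > l.py <<'E'
from h import *
import sys
p,r,o=st(); z=r.as_matrix()[:,2]; print('yaw',np.degrees(np.arctan2(z[1],z[0])))
im=ctrl.get_image('wrist')[110:335,170:350]
cv2.imwrite(f'pics/{sys.argv[1]}.png',cv2.resize(im[:,:,::-1],None,fx=2.6,fy=2.6,interpolation=cv2.INTER_CUBIC))
E
python3 l.py w11c
```

```text
t 8.65 p [ 0.5309 -0.1659  0.106 ] F [-8.7  2.1 12.6] M [ 0.41  1.36 -0.2 ] op 0.0515
[[ 0.614 -0.002  0.79 ]
 [-0.79   0.001  0.614]
 [-0.002 -1.    -0.001]]
yaw 37.85736596181725
```

View pics/w11c.png

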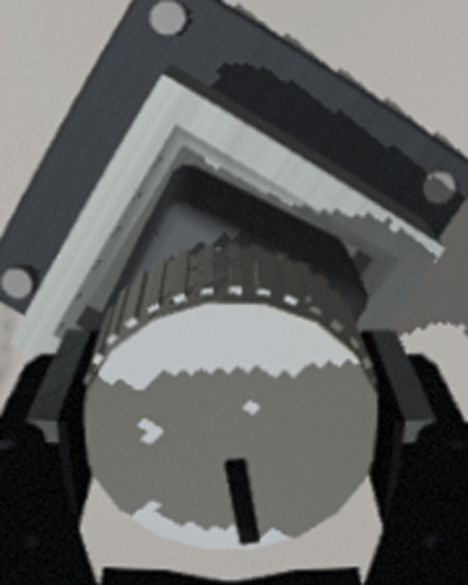

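Request:
servo_tool:
  delta_pos:
    - [0, 0, 0]
    - [0, 0, 0]
    - [0, 0, 0]
  dr:
    - [0, -8, 0]
    - [0, -7, 0]
    - [0, 0, 0]
  grip: [0, 0, 0]

```text
t: 9.07
tool_pos: [0.5307, -0.1663, 0.1083]
tool_rot: [-1.512, 0.507, -0.502]
contact_force: [-0.6, 0.2, 0.2]
opening: 0.0519
```

```bash
python3 l.py w12c
```

```text
t 9.075 p [ 0.5307 -0.1663  0.1083] F [-0.6  0.2  0.2] M [-0.04  0.24 -0.02] op 0.0519
[[ 0.799 -0.003  0.601]
 [-0.601  0.001  0.799]
 [-0.003 -1.    -0.001]]
yaw 53.06388623700426
```

View pics/w12c.png

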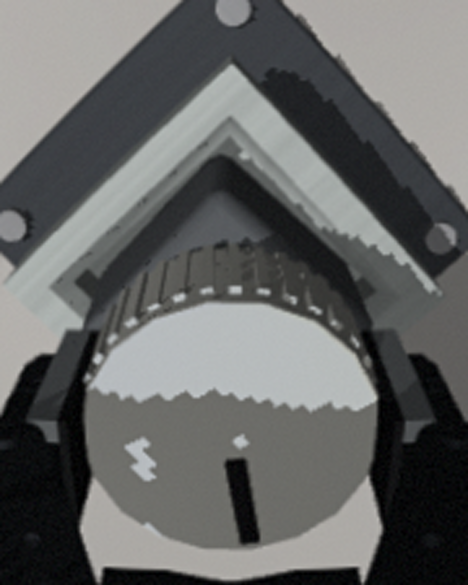

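Request:
servo_tool:
  delta_pos:
    - [0, -0.003, 0]
    - [0, -0.003, 0]
    - [0, -0.003, 0]
  dr:
    - [0, 0, 0]
    - [0, 0, 0]
    - [0, 0, 0]
  grip: [0, 0, 0]

```text
t: 9.5
tool_pos: [0.5307, -0.1662, 0.117]
tool_rot: [-1.511, 0.511, -0.505]
contact_force: [-0.4, 0.2, -0.9]
opening: 0.0516
```

```bash
python3 l.py w13c
```

```text
t 9.5 p [ 0.5307 -0.1662  0.117 ] F [-0.4  0.2 -0.9] M [-0.01  0.16  0.05] op 0.0516
[[ 0.797 -0.003  0.604]
 [-0.604  0.001  0.797]
 [-0.003 -1.    -0.001]]
yaw 52.82116298002406
```

View pics/w13c.png

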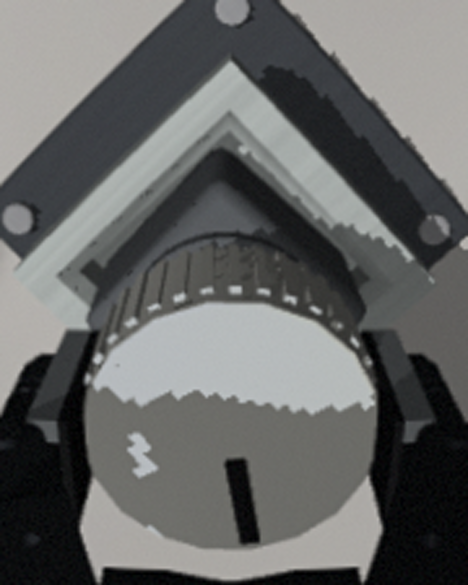

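Request:
servo_tool:
  delta_pos:
    - [0, -0.006, 0]
    - [0, -0.008, 0]
    - [0, -0.008, 0]
    - [0, -0.007, 0]
    - [0, -0.003, 0]
  dr:
    - [0, 0, 0]
    - [0, 0, 0]
    - [0, 0, 0]
    - [0, 0, 0]
    - [0, 0, 0]
  grip: [0, 0, 0, 0, 0]

```text
t: 10.18
tool_pos: [0.5323, -0.1667, 0.1533]
tool_rot: [-1.51, 0.507, -0.509]
contact_force: [0.2, 0.8, -0.4]
opening: 0.0515
```

Request:
servo_tool:
  delta_pos:
    - [0, 0, 0]
    - [0, 0, 0]
  dr:
    - [0, 0, 0]
    - [0, 0, 0]
  grip: [0, 0]

```text
t: 10.42
tool_pos: [0.5324, -0.1667, 0.1536]
tool_rot: [-1.51, 0.507, -0.51]
contact_force: [0.0, -0.7, 0.6]
opening: 0.0514
```

```bash
python3 l.py w14c; python3 - <<'E'
from h import *
for n,w in (('side',45),('scene',40)):
  im=ctrl.get_image(n); cv2.imwrite(f'pics/{n}14.png',im[:,:,::-1])
  c=proj(n,[.529,-.1665,.11])[0].astype(int)
  im=im[c[1]-w:c[1]+w,c[0]-w:c[0]+w]
  cv2.imwrite(f'pics/{n}14c.png',cv2.resize(im[:,:,::-1],None,fx=6,fy=6,interpolation=cv2.INTER_CUBIC))
E
```

```text
t 10.425 p [ 0.5324 -0.1667  0.1536] F [ 0.  -0.7  0.6] M [-0.04  0.03 -0.  ] op 0.0514
[[ 0.797  0.002  0.605]
 [-0.605 -0.001  0.797]
 [ 0.002 -1.     0.001]]
yaw 52.80031082176723
```

View pics/side14c.png

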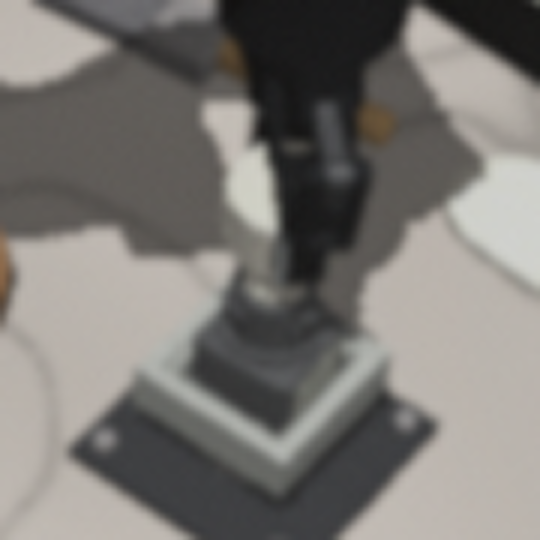

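View pics/scene14c.png

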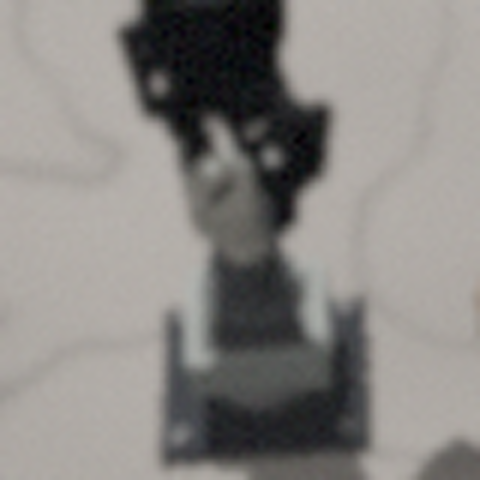

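View pics/w14c.png

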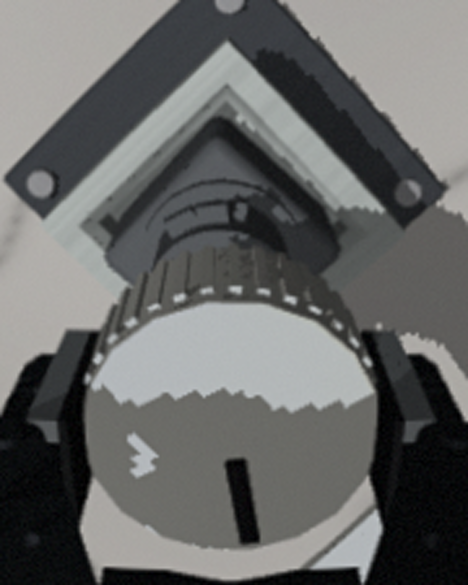

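View pics/side14.png

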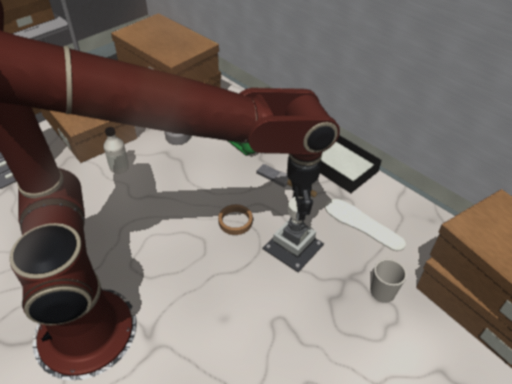

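```bash
python3 -c "
from station import ctrl
print(ctrl.finish_job())"
```

```text
the job is handed in; nothing more can be done
None
```

The jar is seated in the stand's recess and its cap is off. The gripper is still holding the cap level above the jar's mouth. I handed the job in at about 10.6 s of the 51 s allowed.

**Seating:** I carried the jar by its cap and lowered it until it touched down. That was within about 1 mm of where the recess floor should be, judged from the arm's height readings.

**Unscrewing:** I turned the tool about 55° anticlockwise. The jar itself turned roughly 4–5° in the recess before its walls stopped it, so the cap ended about 53° ahead of the jar (the free range is 34 to 74). It rose 3 mm and the wrist torque dropped to about zero, so I turned it no further and lifted it straight up.

**Last checks:**
- **Cap:** it is level to about 0.2°. The rise of about 48 mm leaves its rim roughly 26 mm above the mouth. The contact force is near zero, so nothing is touching.
- **Jar:** the wrist and side pictures show it still in the recess with its neck bare.
- **Other things:** the tape, bottle, insole and pot look unmoved in the last side picture. The brush, last and tin are partly hidden by the arm there. I compared them by eye only.

**Small disagreement:** early wrist-camera measurements of the jar and the tool's own position differed by up to 3 mm. I split the difference and the jar went in cleanly.

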